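Call an order on the chime and clear the tally

TASK

An order is ready: pick up the wooden mallet by its handle and knock the console's red sprung peg well down with a flat face of the head, in a quick stroke square along the peg's leaning axis. Then put the mallet back on its stand as it was, head upright on the cork pad and handle in the fork, and let go. Last, turn the tally dial anticlockwise back to its zero stop and leave it there; do not touch the peg with the gripper, and leave the mugs, sweets bowl and toothpick glass where they stand.

Things in the scene. Friction and masses are not known exactly. Their poses are not given: they have to be found in the camera images.
- console: Fixed wooden console, 170 (x) x 240 (y) mm, 130 high. Origin: centre of underside, z up, x to its high back, y to its left. Its panel slopes down to its front (-x), outward normal (-0.5, 0, 0.866) in its axes, 30 degrees from vertical, surface through (0, 0, 0.085). Peg at y = -0.058, dial at y = +0.058, halfway up. Yaw -1.45 to -1.2: faces left, peg end to the robot; left or right of the stand.
- red_cap: Red cap of the peg, 36 mm across, 12 mm thick. Origin: centre of its flat top; moves with the peg. Its z axis is the panel's outward normal (the peg's axis), its y axis the console's y. Up, its top stands 36 mm off the panel; fully down, 16 mm.
- peg (a joint): Travel of the peg into the panel along the panel's normal, m: 0 = up, 0.020 = bottom stop. A spring pushes it out with 5 N at the top and 10 N at the bottom; it comes back by itself.
- dial_grip (a point): Point on the tally dial's axis at grip height, 37 mm off the panel. z axis: the panel's outward normal, 30 degrees from vertical; the grip bar lies along its x axis and turns with the dial. Dial: 64 mm disc with a straight bar across it, 61 mm long, 14 mm thick, standing 14 to 44 mm off the panel; base disc 88 mm across, 6 mm high.
- dial (a joint): Dial angle, rad: 0 = at its zero stop (bar along the slope, its white pointer line downhill at the red mark); grows clockwise as seen facing the panel, to 2.4. Starts at 0.7 to 1.2; turn it back anticlockwise. Friction about 0.05 N m; stays where it is left.
- stand: Fixed wooden mallet stand, base 90 (x) x 220 (y) x 12 mm. Origin: centre of underside, z up. Head pad at y = -0.065; at y = +0.065 an 18 mm thick fork, slot 34 mm wide along x, open at the top: slot floor at z = 0.0365, prong tops at z = 0.065. Yaw 1.5 to 2.1: the fork end points to the robot.
- stand_pad (a point): Centre of the round cork head pad on the stand, where the middle of the mallet's lower face belongs; same axes as the stand.
- mallet: Loose wooden mallet, 0.2 to 0.33 kg. Barrel head 72 mm tall, 52 mm across the middle, 44 mm at its two flat faces. Origin: centre of the lower face; z along the head's axis, up at the start. Handle along +y from mid-head (z = 0.036) to y = 0.160, 18 mm wide (x), 22 mm high (z). Starts on the stand, axes as the stand's.
- mallet_grip (a point): Point on the handle's centre line to grip, 65 mm from the head's axis; axes of the mallet.
- mallet_end (a point): Point on the handle's centre line 130 mm from the head's axis, which lies in the stand's fork; axes of the mallet.
- mug: Loose bystander: navy mug with a handle, 81 mm across, 81 mm tall; origin at the centre of its underside. Leave it alone.
- mug2: Loose bystander: second navy mug, the same size; origin at the centre of its underside. Leave it alone.
- sweets: Loose bystander: white bowl of pink sweets, 110 mm across, 55 mm tall; origin at the centre of its underside. Leave it alone.
- glass: Loose bystander: small glass of toothpicks, 61 mm across, 72 mm tall; origin at the centre of its underside. Leave it alone.

How it is judged:
By the outcome, as a careful person would: the job done as asked, in the order asked, and still so for the second after the job is handed in, with the robot touching nothing.
It also fails if it takes over 64 s, if anything falls off the work surface, if the arm or the gripper's body presses on something with over 40 N, if the wrist force passes 120 N, or if a joint passes its speed limit or range.

ROBOT

A 6-joint arm with a two-finger parallel gripper is mounted at the origin on a cart in front of the work surface, level with it; the furniture and walls round the work are solid. World frame = base frame: x ahead of the robot, y to its left, z up, the work surface at z = 0. Lengths are in m, angles in rad, forces in N, time in s.
With the tool pointing down it reaches from about 0.35 to 0.775 m from the base axis. Payload 7.3 kg.
Tool frame: the origin (TCP) lies at the very end of the fingers, on their centre line; the grasp point (between the pads) lies 19 mm behind it; z points along the fingers, y is the line along which they close (so a half turn about z gives the same grasp; the last joint's range is limited). The gripper opens to 92 mm and grips with 3 to 60 N. Pads are 19 mm wide; open, the fingers measure 130 mm over their backs; the gripper's body (75 mm by 190 mm) begins 47 mm behind the grasp point.
Start: joints at [-0.146, 0.342, 1.524, -0, 1.275, -0.146], TCP at [0.525, 0, 0.227] pointing down, gripper open.
Joint ranges: [-2.53, 2.53], [-0.77, 2.02], [0.04, 2.7], [-1, 4.14], [0.28, 2.66], [-3.11, 3.11]. Speed limits (rad/s): [2.57, 2.57, 3.14, 3.14, 3.14, 3.14].

INTERFACE

Orientations are given as [roll, pitch, yaw] about the fixed x, y, z axes, in that order (R = Rz(yaw) Ry(pitch) Rx(roll)).
In Python, from cell import observe, read_camera, get_calibration, hand_in, search_frame gives the robot as it stands.
- The arm moves only by the tool step_arm, never from a script. Its argument "commands" is a list of rows, each an object with "translation": the shift along the tool's x, y, z in mm, a list of three; "roll": the turn about the tool's z in rad. In form: [{"translation": [x, y, z], "roll": roll}, ...]. A call has 1 to 20 rows; each row shifts and turns the commanded pose from where the row before left it, along the tool's axes as they then stand; what a row does not reach is not made up. A row lasts 1/12 s, in which the tool goes at most 41.7 mm and 7.16 degrees, less where a joint would pass 70% of its speed; a pose out of reach is approached as far as the arm can. A call is refused whole if a number of a shift passes 41.7 or a number of a turn 0.125, either way. A call with a gripper value outside its range is refused whole. "fingers" is the opening, from 0 (shut) to 1 (fully open), set as the call begins (left out, the last holds). The fingers move at their own pace and stop on an object; "grip_force" is the grip in N (left out, the last holds). Time passes only in rows, so rows that do not move let the fingers close. It gives the time, the measured TCP pose, the force, the opening and the grip force at its end, in the units of the state.
- observe(): the state, without advancing time (a new reading comes with each control period).
- read_camera(name): name is "scene" or "side" or "wrist"; returns the picture (384x512x3 uint8, red, green, blue); there is no depth.
- get_calibration(name): a dict with "camera_matrix" (3x3 intrinsics, pixels), "world_from_camera" (4x4, takes a point from camera to world coordinates). Camera axes: x right, y up, looking along -z (the intrinsics and any distortion apply to the point x, -y, -z); pixel columns grow to the right and rows downward; lengths in m; the calibration is good to about 2 mm. A picture is of the moment at which its call begins: read the wrist's pose just before it. get_calibration takes no time and is no camera call; for the wrist camera it gives the pose at the moment of the call.
- hand_in(): hands the job in; it is judged then, once.
Trained networks look in the newest picture that a camera, given by its name, has taken for a name from the list of things; names that differ only in an ending like _2 or _b are one class to them, and where a whole thing is asked for, a point or a joint stands for the part that bears it (a point fixed in the world has none). Each returns a list of dicts, best first, with "confidence" (0 to 1); they miss things now and then, are a little off and sometimes report something else, mostly with a low value. They report only what shows in the picture. A call takes as long as a camera call.
- search_frame(camera, name): "at" ([x, y, z] in m, in world coordinates, good to about 4 mm: the middle of the surface that is visible of it).
The state is a dict: "time": time; "qpos": joint angles; "qvel": joint speeds; "joint_efforts": joint torques, N m; "tool_pos": TCP position; "tool_rot": TCP orientation; "contact_force": force on the tool from outside, world axes, zero at the start; "torque": the same for the moment, N m; "opening": finger opening in m; "grip_force": force on a finger pad.
Only numpy, scipy, OpenCV 4.12 (cv2) and the standard library are available. Lean on these libraries where they do the work, as an engineer would, in place of code of your own. Each camera call takes 0.05 s, during which the arm holds its last target. There are 200 camera calls.

## Working session

There is one attempt and no reset: what is moved stays moved. The work goes in short steps, Python scripts to look and compute and a tool call to move; the robot and the scene stay as the last step left them, time stands still between calls to the robot, and variables do not carry over. Pictures are saved under pics/ and viewed, at most 10 in all, crops included, and the job is handed in when it is done.

Besides the shell and the picture viewer there is one more tool, called after "Emit:" as name([rows], argument=value, ...), one row to a line, values as JSON. step_arm: Moves the arm, as the interface text tells. Its arguments: {"type":"object","properties":{"commands":{"type":"array"},"fingers":{"type":"number"},"grip_force":{"type":"number"}},"required":["commands"]}

```bash
mkdir -p pics; ls; python3 - <<'E'
from cell import *
import cv2,numpy as np
a=read_camera("scene");b=read_camera("side")
cv2.imwrite("pics/a.png",cv2.cvtColor(np.vstack([a,b])[:, :],cv2.COLOR_RGB2BGR)) if 0 else None
cv2.imwrite("pics/a.png",cv2.resize(cv2.cvtColor(np.hstack([a,b]),cv2.COLOR_RGB2BGR),(800,300),interpolation=cv2.INTER_AREA))
cv2.imwrite("pics/s.png",cv2.cvtColor(a,cv2.COLOR_RGB2BGR));cv2.imwrite("pics/d.png",cv2.cvtColor(b,cv2.COLOR_RGB2BGR))
for c in ("scene","side"):
    for n in ("red_cap","dial_grip","stand","stand_pad","mallet","mallet_grip","mallet_end","console","mug","sweets","glass"):
        print(c,n,[(np.round(d["at"],3).tolist(),round(d["confidence"],2)) for d in search_frame(c,n)][:3])
s=observe();print(s["tool_pos"],s["tool_rot"],s["time"])
E
```

```text
pics
scene red_cap [([0.473, 0.234, 0.114], 0.62)]
scene dial_grip [([0.589, 0.246, 0.11], 0.65)]
scene stand [([0.497, -0.126, 0.014], 0.65)]
scene stand_pad [([0.497, -0.129, 0.012], 0.95)]
scene mallet [([0.569, -0.106, 0.059], 0.64), ([0.588, 0.245, 0.113], 0.3)]
scene mallet_grip [([0.568, -0.103, 0.058], 0.94)]
scene mallet_end [([0.566, -0.104, 0.06], 0.72)]
scene console [([0.493, 0.192, 0.079], 0.63)]
scene mug [([0.631, -0.322, 0.056], 0.95), ([0.414, -0.426, 0.049], 0.57)]
scene sweets [([0.448, 0.446, 0.039], 0.64), ([0.57, -0.103, 0.061], 0.22)]
scene glass [([0.663, 0.047, 0.057], 0.59)]
side red_cap []
side dial_grip [([0.582, 0.233, 0.111], 0.55)]
side stand [([0.494, -0.146, 0.015], 0.86)]
side stand_pad [([0.494, -0.146, 0.012], 0.64)]
side mallet [([0.568, -0.11, 0.06], 0.72)]
side mallet_grip [([0.574, -0.111, 0.058], 0.74)]
side mallet_end [([0.569, -0.107, 0.055], 0.86)]
side console [([0.54, 0.162, 0.073], 0.55)]
side mug [([0.397, -0.424, 0.048], 0.55)]
side sweets []
side glass [([0.664, 0.03, 0.055], 0.5), ([0.495, -0.146, 0.012], 0.5)]
[5.25020231e-01 2.65932107e-05 2.26721971e-01] [ 3.14153482e+00 -2.31911429e-07  1.57082912e+00] 1.2
```

View pics/s.png

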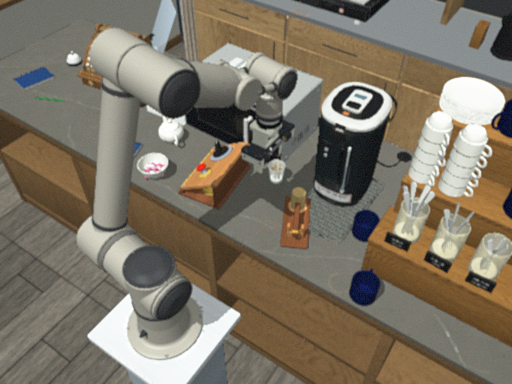

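View pics/d.png

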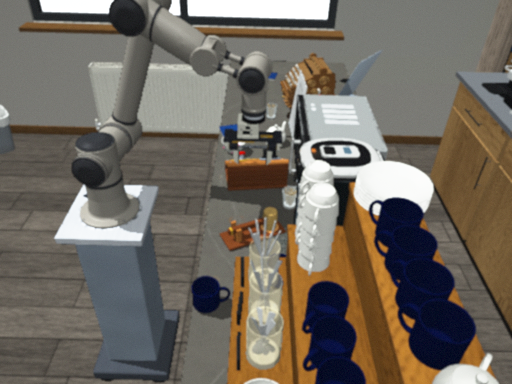

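The scene view shows the console at about (215,175) with the cap at (200,168). The mallet is on its stand at about (297,200) with the fork end towards the robot, and the mugs are at (366,224) and (365,287). The side view confirms this layout. Next I'll move the wrist over the stand for a close measurement.

Emit:
step_arm([
  {"translation": [-25,-5,-10],"roll": 0},
  {"translation": [-25,-5,-10],"roll": 0},
  {"translation": [-25,-5,-10],"roll": 0},
  {"translation": [-25,-5,-10],"roll": 0},
  {"translation": [0,0,0],"roll": 0},
  {"translation": [0,0,0],"roll": 0},
], fingers=1)

```text
time: 1.7
tool_pos: [0.5051, -0.1009, 0.2671]
tool_rot: [3.14, 0.0, 1.568]
contact_force: [0.1, 1.1, 0.0]
opening: 0.092
grip_force: 0.0
```

```bash
cat > h.py <<'E'
from cell import *
import cv2,numpy as np
def proj(c,P):
    K=np.array(c["camera_matrix"]);T=np.linalg.inv(c["world_from_camera"])
    p=(T[:3,:3]@np.atleast_2d(P).T+T[:3,3:]).T*[1,-1,-1]
    q=p@K.T; return q[:,:2]/q[:,2:]
def back(c,uv,z):
    K=np.array(c["camera_matrix"]);T=np.array(c["world_from_camera"])
    d=T[:3,:3]@(np.linalg.inv(K)@[uv[0],uv[1],1]*[1,-1,-1]);o=T[:3,3]
    return o+d*(z-o[2])/d[2]
def snap(cam,f,names=(),scale=1.5):
    c=get_calibration(cam);a=read_camera(cam);a=cv2.cvtColor(a,cv2.COLOR_RGB2BGR)
    np.savez("pics/"+f,K=c["camera_matrix"],T=c["world_from_camera"],a=a)
    cv2.imwrite("pics/"+f+".png",cv2.resize(a,None,fx=scale,fy=scale))
    for n in names: print(cam,n,[(np.round(d["at"],4).tolist(),round(d["confidence"],2)) for d in search_frame(cam,n)][:2])
    return c,a
def st():
    s=observe();print({k:np.round(s[k],4).tolist() for k in("time","qpos","tool_pos","tool_rot","contact_force","opening","grip_force")});return s
E
python3 - <<'E'
from h import *
st()
c,a=snap("wrist","w1",("red_cap","dial_grip","stand_pad","mallet","mallet_grip","mallet_end"))
print(np.round(c["world_from_camera"],3))
E
```

```text
{'time': 1.7, 'qpos': [-0.3463, 0.2938, 1.4803, 0.0002, 1.3663, -0.3438], 'tool_pos': [0.5051, -0.1009, 0.2671], 'tool_rot': [3.1404, 0.0002, 1.5683], 'contact_force': [0.114, 1.1048, 0.0258], 'opening': 0.092, 'grip_force': 0.0}
wrist red_cap []
wrist dial_grip []
wrist stand_pad [([0.5239, -0.1075, 0.0124], 0.9)]
wrist mallet [([0.5712, -0.0998, 0.06], 0.9)]
wrist mallet_grip [([0.5676, -0.098, 0.0581], 0.56)]
wrist mallet_end [([0.5644, -0.0973, 0.0627], 0.64)]
[[ 1.     0.003 -0.001  0.505]
 [-0.002  0.957  0.289 -0.023]
 [ 0.002 -0.289  0.957  0.426]
 [ 0.     0.     0.     1.   ]]
```

View pics/w1.png

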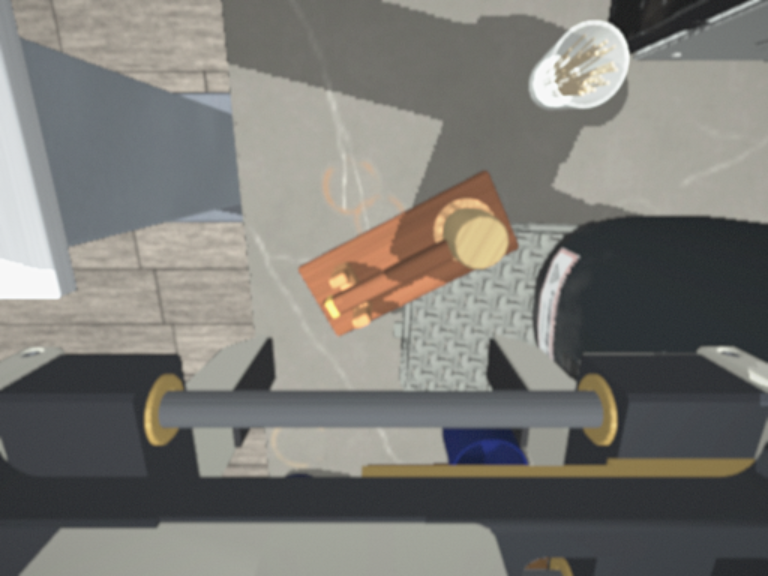

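The wrist picture (1.5x) shows the stand base corners at about (299,270), (487,172), (517,245) and (341,335). The mallet head's top is centred at about (478,240), and the handle end is at about (332,309).

```bash
python3 - <<'E'
from h import *
d=np.load("pics/w1.npz");c=dict(camera_matrix=d["K"],world_from_camera=d["T"])
C=np.array([back(c,np.array(p)/1.5,.012) for p in [(299,270),(487,172),(517,245),(341,335)]])
print(np.round(C,4));
print("sizes",[round(float(np.linalg.norm(C[i]-C[(i+1)%4])),4) for i in range(4)],"mid",C.mean(0).round(4))
ax=(C[1]+C[2]-C[0]-C[3]); print("head dir angle",np.arctan2(ax[1],ax[0]))
u=ax/np.linalg.norm(ax); print("pad",(C.mean(0)+.065*u).round(4))
h=back(c,np.array([478,240])/1.5,.085);e=back(c,np.array([332,309])/1.5,.049)
print("headtop",h.round(4),"end",e.round(4),np.linalg.norm((h-e)[:2]),np.arctan2(*(h-e)[1::-1]))
E
```

```text
[[ 0.4196 -0.1259  0.012 ]
 [ 0.6111 -0.0269  0.012 ]
 [ 0.6477 -0.0998  0.012 ]
 [ 0.4617 -0.2004  0.012 ]]
sizes [0.2156, 0.0816, 0.2114, 0.0856] mid [ 0.535  -0.1132  0.012 ]
head dir angle 0.4865837492239228
pad [ 0.5925 -0.0829  0.012 ]
headtop [ 0.5888 -0.0818  0.085 ] end [ 0.4575 -0.1566  0.049 ] 0.15112873699193083 0.5179604724583428
```

Emit:
step_arm([
  {"translation": [-1.5,10,20],"roll": 0},
  {"translation": [-1.5,10,20],"roll": 0},
  {"translation": [-1.5,10,20],"roll": 0},
  {"translation": [-1.5,10,20],"roll": 0},
  {"translation": [0,0,0],"roll": 0.119},
  {"translation": [0,0,0],"roll": 0.119},
  {"translation": [0,0,0],"roll": 0.119},
  {"translation": [0,0,0],"roll": 0.119},
  {"translation": [0,0,0],"roll": 0.119},
  {"translation": [0,0,0],"roll": 0.119},
  {"translation": [0,0,0],"roll": 0.119},
  {"translation": [0,0,0],"roll": 0.119},
  {"translation": [0,0,0],"roll": 0.119},
  {"translation": [0,0,0],"roll": 0},
  {"translation": [0,0,0],"roll": 0},
])

```text
time: 3.3
tool_pos: [0.545, -0.1056, 0.1866]
tool_rot: [-3.141, 0.0, 0.504]
contact_force: [0.3, -0.1, 0.6]
opening: 0.0921
grip_force: 0.0
```

```bash
python3 - <<'E'
from h import *
st()
c,a=snap("wrist","w2",("stand_pad","mallet","mallet_grip","mallet_end"))
E
```

```text
{'time': 3.3, 'qpos': [-0.3294, 0.4311, 1.5023, 0.0, 1.2084, 0.7374], 'tool_pos': [0.545, -0.1056, 0.1866], 'tool_rot': [-3.1414, 0.0001, 0.504], 'contact_force': [0.3105, -0.0711, 0.6058], 'opening': 0.0921, 'grip_force': 0.0}
wrist stand_pad [([0.5386, -0.1102, 0.0132], 0.75)]
wrist mallet [([0.579, -0.0975, 0.082], 0.86)]
wrist mallet_grip [([0.5788, -0.0959, 0.0818], 0.95)]
wrist mallet_end [([0.5747, -0.0954, 0.084], 0.83)]
```

View pics/w2.png

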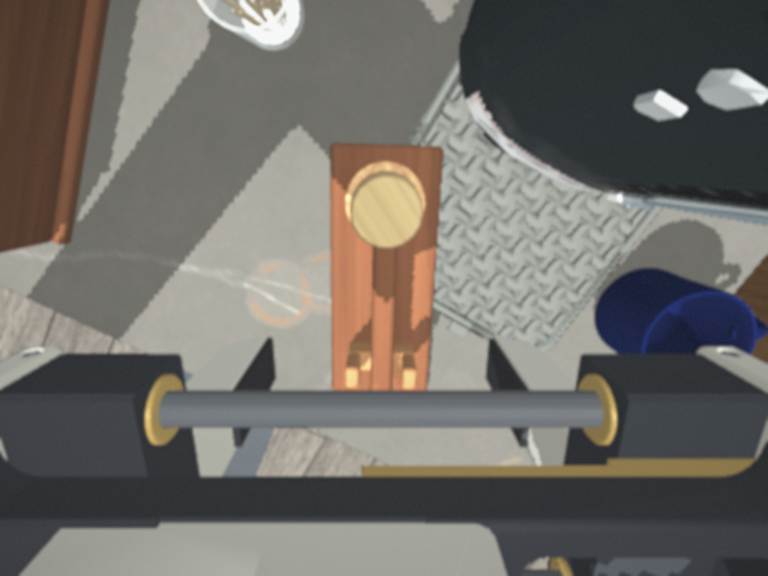

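The head's top is centred at about (387,208) and the pad ring at (386,202). The handle runs down column 383, nearly aligned with the tool. The stand's far corners are at (332,144) and (442,149).

```bash
python3 - <<'E'
from h import *
d=np.load("pics/w2.npz");c=dict(camera_matrix=d["K"],world_from_camera=d["T"])
B=lambda u,v,z:back(c,np.array([u,v])/1.5,z)
yaw=.504;ex=np.array([np.cos(yaw),np.sin(yaw)]);ey=np.array([np.sin(yaw),-np.cos(yaw)])
t=np.array([.545,-.1056])
for n,p in dict(head=B(387,209,.085),hl=B(346,203,.085),hr=B(424,203,.085),near=B(383,262,.06),far=B(383,385,.06),c1=B(332,144,.012),c2=B(442,149,.012),s1=B(332,388,.012),s2=B(428,388,.012)).items():
    q=p[:2]-t;print(n,p.round(4),"tool",(q@ex).round(4),(q@ey).round(4))
# red cap / console from scene+side via detector repeats happen later
E
```

```text
head [ 0.5937 -0.0837  0.085 ] tool 0.0532 0.0043
hl [ 0.5844 -0.0591  0.085 ] tool 0.0569 -0.0217
hr [ 0.6083 -0.1024  0.085 ] tool 0.057 0.0278
near [ 0.5573 -0.1011  0.06  ] tool 0.0129 0.002
far [ 0.4695 -0.1498  0.06  ] tool -0.0874 0.0022
c1 [ 0.6109 -0.0263  0.012 ] tool 0.096 -0.0376
c2 [ 0.6492 -0.1033  0.012 ] tool 0.0924 0.0483
s1 [ 0.4195 -0.1234  0.012 ] tool -0.1185 -0.045
s2 [ 0.4628 -0.2019  0.012 ] tool -0.1185 0.0446
```

```bash
python3 - <<'E'
from h import *
for f,ps in (("w1",[(540,340),(537,300),(560,245),(362,222)]),("w2",[(600,195),(480,110),(625,200)])):
    d=np.load(f"pics/{f}.npz");c=dict(camera_matrix=d["K"],world_from_camera=d["T"])
    for p in ps: print(f,p,[back(c,np.array(p)/1.5,z).round(3).tolist() for z in (0,.1)])
E
```

```text
w1 (540, 340) [[0.689, -0.212, 0.0], [0.646, -0.168, 0.1]]
w1 (537, 300) [[0.68, -0.164, 0.0], [0.639, -0.131, 0.1]]
w1 (560, 245) [[0.698, -0.102, 0.0], [0.653, -0.083, 0.1]]
w1 (362, 222) [[0.486, -0.077, 0.0], [0.491, -0.064, 0.1]]
w2 (600, 195) [[0.683, -0.239, 0.0], [0.663, -0.19, 0.1]]
w2 (480, 110) [[0.69, -0.116, 0.0], [0.668, -0.102, 0.1]]
w2 (625, 200) [[0.69, -0.26, 0.0], [0.668, -0.204, 0.1]]
```

Emit:
step_arm([
  {"translation": [0,2.2,20],"roll": 0.02},
  {"translation": [0,0,30],"roll": 0},
  {"translation": [0,0,30],"roll": 0},
  {"translation": [0,0,30],"roll": 0},
  {"translation": [0,0,25],"roll": 0},
  {"translation": [0,0,15],"roll": 0},
  {"translation": [0,0,7],"roll": 0},
  {"translation": [0,0,0],"roll": 0},
  {"translation": [0,0,0],"roll": 0},
])

```text
time: 4.3
tool_pos: [0.5465, -0.1081, 0.0303]
tool_rot: [3.141, -0.001, 0.48]
contact_force: [-0.4, -0.5, 0.9]
opening: 0.0918
grip_force: 0.0
```

Emit:
step_arm([
  {"translation": [0,0,0],"roll": 0},
  {"translation": [0,0,0],"roll": 0},
  {"translation": [0,0,0],"roll": 0},
  {"translation": [0,0,0],"roll": 0},
  {"translation": [0,0,0],"roll": 0},
  {"translation": [0,0,0],"roll": 0},
  {"translation": [0,0,0],"roll": 0},
  {"translation": [0,0,0],"roll": 0},
  {"translation": [0,0,0],"roll": 0},
  {"translation": [0,0,0],"roll": 0},
], fingers=0, grip_force=4)

```text
time: 5.13
tool_pos: [0.5461, -0.1079, 0.0297]
tool_rot: [-3.142, -0.0, 0.48]
contact_force: [-1.6, 0.2, 0.5]
opening: 0.0297
grip_force: 0.0
```

```bash
python3 - <<'E'
from h import *
st()
for c in ("scene","side"):
  for n in ("red_cap","dial_grip"):
    read_camera(c);print(c,n,[(np.round(d["at"],4).tolist(),round(d["confidence"],2)) for d in search_frame(c,n)][:2])
snap("scene","s2");snap("side","d2")
E
```

```text
{'time': 5.1333, 'qpos': [-0.3328, 0.6262, 1.6647, 0.0, 0.8507, 0.7582], 'tool_pos': [0.5461, -0.1079, 0.0297], 'tool_rot': [-3.1416, -0.0, 0.4797], 'contact_force': [-1.5756, 0.2463, 0.5213], 'opening': 0.0297, 'grip_force': 0.0}
scene red_cap [([0.4737, 0.2384, 0.1111], 0.55)]
scene dial_grip [([0.5882, 0.2436, 0.1104], 0.58), ([0.5069, -0.1277, 0.061], 0.36)]
side red_cap []
side dial_grip []
```

Emit:
step_arm([
  {"translation": [0,0,0],"roll": 0},
  {"translation": [0,0,0],"roll": 0},
  {"translation": [0,0,0],"roll": 0},
  {"translation": [0,0,0],"roll": 0},
  {"translation": [0,0,0],"roll": 0},
])

```text
time: 6.05
tool_pos: [0.546, -0.1078, 0.0297]
tool_rot: [-3.142, 0.0, 0.48]
contact_force: [-1.3, 0.3, -0.0]
opening: 0.0183
grip_force: 4.0
```

Emit:
step_arm([
  {"translation": [2.6,0,-4.7],"roll": 0},
  {"translation": [2.6,0,-4.7],"roll": 0},
  {"translation": [3.3,0,-4.3],"roll": 0},
  {"translation": [3.3,0,-4.3],"roll": 0},
  {"translation": [3.8,0,-3.8],"roll": 0},
  {"translation": [3.8,0,-3.8],"roll": 0},
  {"translation": [4.2,0,-3.3],"roll": 0},
  {"translation": [4.2,0,-3.3],"roll": 0},
  {"translation": [0,0,0],"roll": 0},
  {"translation": [0,0,0],"roll": 0},
])

```text
time: 6.88
tool_pos: [0.5714, -0.095, 0.0623]
tool_rot: [3.141, -0.001, 0.48]
contact_force: [0.7, -0.1, -0.2]
opening: 0.0175
grip_force: 4.0
```

Emit:
step_arm([
  {"translation": [0,0,0],"roll": 0},
  {"translation": [0,0,0],"roll": 0},
  {"translation": [0,0,0],"roll": 0},
  {"translation": [0,0,0],"roll": 0},
], grip_force=60)

```text
time: 7.22
tool_pos: [0.5711, -0.0952, 0.0621]
tool_rot: [3.141, -0.001, 0.48]
contact_force: [1.6, 0.8, 0.9]
opening: 0.0176
grip_force: 60.0
```

```bash
python3 - <<'E'
from h import *
st()
_,a=snap("side","d3");_,b=snap("wrist","w3")
cr=lambda im,x,y,w,h:cv2.resize(im[y:y+h,x:x+w],(400,int(400*h/w)),interpolation=cv2.INTER_CUBIC)
A=cr(a,205,170,100,100);B=cr(b,130,40,250,250)
cv2.imwrite("pics/m1.png",np.hstack([A,B]))
E
```

```text
{'time': 7.2167, 'qpos': [-0.2976, 0.6113, 1.5752, 0.0003, 0.954, 0.7935], 'tool_pos': [0.5711, -0.0952, 0.0621], 'tool_rot': [3.141, -0.0009, 0.4796], 'contact_force': [1.5606, 0.7783, 0.8803], 'opening': 0.0176, 'grip_force': 60.0003}
```

View pics/m1.png

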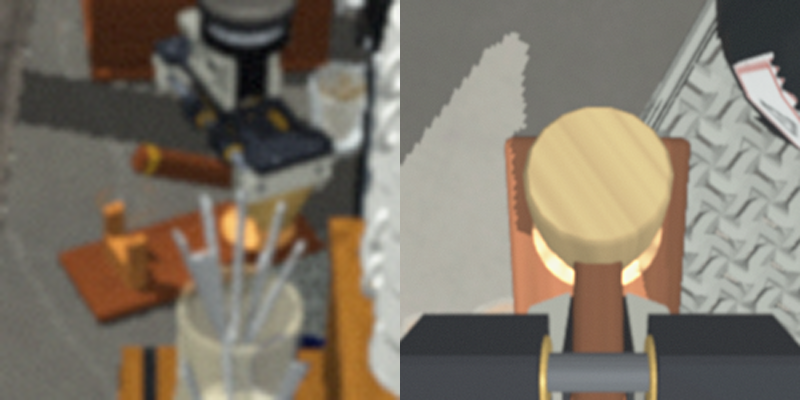

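The mallet has pivoted in the grip. In the side crop the handle end is raised, at (147,158). In the wrist crop the head's top disc spans (527..672, 107..245). Next I'll fit the tilt.

```bash
python3 - <<'E'
from h import *
from scipy.optimize import least_squares
L=lambda f:(lambda d:dict(camera_matrix=d["K"],world_from_camera=d["T"]))(np.load(f"pics/{f}.npz"))
w,s=L("w3"),L("d3")
yaw=.4796;g=np.array([.5711,-.0952,.0811])
ex=np.array([np.cos(yaw),np.sin(yaw),0]);ey=np.array([np.sin(yaw),-np.cos(yaw),0]);ez=np.array([0,0,1.])
def M(th,d):
    hy=-ex*np.cos(th)+ez*np.sin(th); hz=ez*np.cos(th)+ex*np.sin(th)
    o=g-hy*d-hz*.036
    return lambda x,y,z:o+ey*x+hy*y+hz*z
def ell(m):
    a=np.linspace(0,2*np.pi,72);return proj(w,np.array([m(.022*np.cos(t),.022*np.sin(t),.072) for t in a]))
W=lambda u,v:np.array([130+u/1.6,40+v/1.6])
def r(p):
    e=ell(M(*p));return [e[:,1].min()-W(0,107)[1],e[:,1].max()-W(0,245)[1]]
q=least_squares(r,[.5,.05]);print(np.degrees(q.x[0]),q.x[1],q.fun)
e=ell(M(*q.x));print("width",e[:,0].min(),e[:,0].max(),"seen",W(527,0)[0],W(672,0)[0])
for th in (20,25,30,35):
    for d in (.048,.052): 
        e=ell(M(np.radians(th),d));print(th,d,"top",e[:,1].min().round(1),e[:,1].max().round(1),"side end",proj(s,M(np.radians(th),d)(0,.16,.036)).round(1), proj(s,M(np.radians(th),d)(0,.148,.047)).round(1))
print("seen",W(0,107)[1],W(0,245)[1],"side (240.5,209.5)")
E
```

```text
27.590650446103933 0.05017062988021212 [-2.84217094e-14 -5.68434189e-14]
width 208.1649571404619 298.7879246011291 seen 459.375 550.0
20 0.048 top 112.2 207.3 side end [[236.4 213.2]] [[240.5 210.5]]
20 0.052 top 103.7 198.5 side end [[237.4 213.2]] [[241.6 210.6]]
25 0.048 top 111.0 200.8 side end [[237.4 210.8]] [[241.7 208.4]]
25 0.052 top 103.2 192.2 side end [[238.4 210.9]] [[242.7 208.5]]
30 0.048 top 111.1 195.0 side end [[238.7 208.4]] [[243.1 206.3]]
30 0.052 top 104.1 186.8 side end [[239.7 208.6]] [[244.  206.5]]
35 0.048 top 112.4 190.0 side end [[240.2 206. ]] [[244.6 204.2]]
35 0.052 top 106.0 182.2 side end [[241.1 206.3]] [[245.5 204.5]]
seen 106.875 193.125 side (240.5,209.5)
```

Emit:
step_arm([
  {"translation": [0,0,-10],"roll": 0},
  {"translation": [0,0,-25],"roll": 0},
  {"translation": [0,0,-35],"roll": 0},
  {"translation": [0,0,-35],"roll": 0},
  {"translation": [0,0,-35],"roll": 0},
  {"translation": [0,0,-35],"roll": 0},
  {"translation": [0,0,-25],"roll": 0},
  {"translation": [0,0,-10],"roll": 0},
])

```text
time: 7.98
tool_pos: [0.5712, -0.0954, 0.2765]
tool_rot: [3.137, -0.004, 0.48]
contact_force: [1.1, 0.6, -2.7]
opening: 0.0179
grip_force: 60.0
```

Emit:
step_arm([
  {"translation": [0,0,0],"roll": -0.06},
  {"translation": [0,0,0],"roll": -0.12},
  {"translation": [0,0,0],"roll": -0.124},
  {"translation": [0,0,0],"roll": -0.124},
  {"translation": [0,0,0],"roll": -0.124},
  {"translation": [0,0,0],"roll": -0.124},
  {"translation": [0,0,0],"roll": -0.124},
  {"translation": [0,0,0],"roll": -0.124},
  {"translation": [0,0,0],"roll": -0.124},
  {"translation": [0,0,0],"roll": -0.124},
  {"translation": [0,0,0],"roll": -0.124},
  {"translation": [0,0,0],"roll": -0.068},
  {"translation": [10,1,0],"roll": 0},
  {"translation": [32,3,0],"roll": 0},
  {"translation": [40,3,0],"roll": 0},
  {"translation": [40,3,0],"roll": 0},
  {"translation": [40,3,0],"roll": 0},
  {"translation": [32,3,0],"roll": 0},
  {"translation": [14,1,0],"roll": 0},
  {"translation": [0,0,0],"roll": 0},
])

```text
time: 9.65
tool_pos: [0.529, 0.1136, 0.2712]
tool_rot: [-3.14, -0.002, 1.846]
contact_force: [-0.0, -0.4, -2.5]
opening: 0.0175
grip_force: 60.0
```

```bash
python3 - <<'E'
from h import *
st()
snap("wrist","w4",("red_cap","dial_grip","console"))
E
```

```text
{'time': 9.65, 'qpos': [0.0692, 0.3429, 1.3986, 0.0012, 1.4024, -0.206], 'tool_pos': [0.529, 0.1136, 0.2712], 'tool_rot': [-3.1396, -0.0016, 1.8458], 'contact_force': [-0.0067, -0.3689, -2.5167], 'opening': 0.0175, 'grip_force': 59.9995}
wrist red_cap [([0.4757, 0.2403, 0.1178], 0.6)]
wrist dial_grip [([0.5916, 0.2528, 0.108], 0.91)]
wrist console [([0.5454, 0.2344, 0.0952], 0.65), ([0.5167, 0.1635, 0.2972], 0.27)]
```

View pics/w4.png

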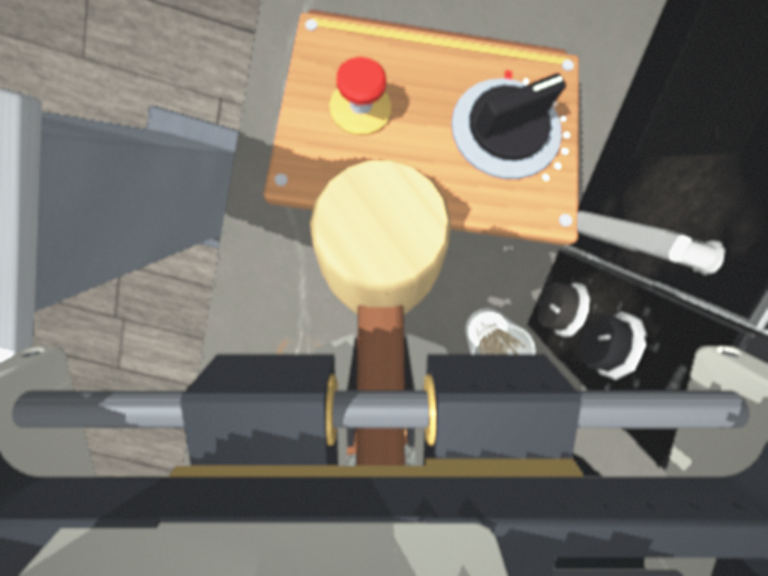

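The wrist view shows the red cap at (361,80), its yellow ring at (360,107), and the dial base disc centred at (508,128). The dial pointer is towards (560,80) and the zero mark is at (508,73). The panel corners are at (302,12), (578,55), (576,243) and (265,203).

```bash
cat > fit.py <<'E'
from h import *
from scipy.optimize import least_squares
d=np.load("pics/w4.npz");c=dict(camera_matrix=d["K"],world_from_camera=d["T"])
n=np.array([-.5,0,.866])
P=np.array([[0,-.058,.085]+.036*n,[0,-.058,.085],[0,.058,.085]+.006*n,[-.085,-.12,.036],[-.085,.12,.036],[.085,.12,.130],[.085,-.12,.130]])
U=np.array([(361,78),(360,106),(508,128),(302,12),(578,55),(576,243),(265,203)])/1.5
def W(p,X):
    cy,sy=np.cos(p[2]),np.sin(p[2]);X=np.atleast_2d(X)
    return np.c_[p[0]+cy*X[:,0]-sy*X[:,1],p[1]+sy*X[:,0]+cy*X[:,1],X[:,2]]
wt=np.array([2,1,1,.5,.5,.5,.5])[:,None]
q=least_squares(lambda p:(wt*(proj(c,W(p,P))-U)).ravel(),[.52,.22,-1.3],loss="soft_l1")
p=q.x
if __name__=="__main__":
    print(p.round(4));print((proj(c,W(p,P))-U).round(1).tolist())
    print("cap",W(p,P[0]).round(4),"zero-normal",W([0,0,p[2]],n).round(4))
E
python3 fit.py; python3 - <<'E'
from h import *
# mallet fit in w4
from scipy.optimize import least_squares
d=np.load("pics/w4.npz");w=dict(camera_matrix=d["K"],world_from_camera=d["T"])
yaw=1.8458;g=np.array([.529,.1136,.2902])
ex=np.array([np.cos(yaw),np.sin(yaw),0]);ey=np.array([np.sin(yaw),-np.cos(yaw),0]);ez=np.array([0,0,1.])
def ell(th,dd):
    hy=-ex*np.cos(th)+ez*np.sin(th); hz=ez*np.cos(th)+ex*np.sin(th);o=g-hy*dd-hz*.036
    return proj(w,np.array([o+ey*.022*np.cos(t)+hy*.022*np.sin(t)+hz*.072 for t in np.linspace(0,6.2832,72)]))*1.5
q=least_squares(lambda p:[ell(*p)[:,1].min()-160,ell(*p)[:,1].max()-290],[.5,.05]);e=ell(*q.x)
print(np.degrees(q.x[0]),q.x[1],e[:,0].min(),e[:,0].max())
E
```

```text
[ 0.5381  0.2342 -1.4297]
[[0.1, -0.2], [0.2, 3.5], [-0.7, -0.2], [-0.0, -8.1], [1.2, -8.0], [0.5, 9.7], [-3.3, 7.9]]
cap [[0.4781 0.2439 0.1162]] zero-normal [[-0.0703  0.495   0.866 ]]
27.138971430351702 0.05038994283442303 311.99294698709986 448.2404869561028
```

Emit:
step_arm([
  {"translation": [10,-2,0],"roll": 0.067},
  {"translation": [20,-6,0],"roll": 0.067},
  {"translation": [28,-8,0],"roll": 0},
  {"translation": [28,-8,0],"roll": 0},
  {"translation": [28,-6,10],"roll": 0},
  {"translation": [18,-2,20],"roll": 0},
  {"translation": [0,0,25],"roll": 0},
  {"translation": [0,0,15],"roll": 0},
  {"translation": [0,0,5],"roll": 0},
  {"translation": [0,0,0],"roll": 0},
  {"translation": [0,0,0],"roll": 0},
  {"translation": [0,0,0],"roll": 0},
])

```text
time: 10.85
tool_pos: [0.4796, 0.2345, 0.1982]
tool_rot: [3.139, -0.0, 1.708]
contact_force: [-0.4, 0.2, -2.7]
opening: 0.0176
grip_force: 60.0
```

```bash
python3 - <<'E'
from h import *
st()
_,b=snap("wrist","w5",("red_cap","dial_grip"))
_,a=snap("scene","s5")
cr=lambda im,x,y,w,h:cv2.resize(im[y:y+h,x:x+w],(400,int(400*h/w)),interpolation=cv2.INTER_CUBIC)
cv2.imwrite("pics/m2.png",np.hstack([cr(a,170,90,140,140),cr(b,80,0,300,300)]))
E
```

```text
{'time': 10.85, 'qpos': [0.3113, 0.3813, 1.5474, -0.0001, 1.2107, 0.1737], 'tool_pos': [0.4796, 0.2345, 0.1982], 'tool_rot': [3.1393, -0.0003, 1.7084], 'contact_force': [-0.3825, 0.24, -2.6951], 'opening': 0.0176, 'grip_force': 59.9991}
wrist red_cap [([0.4447, 0.4101, 0.0296], 0.48)]
wrist dial_grip [([0.5885, 0.2552, 0.1083], 0.8)]
```

View pics/m2.png

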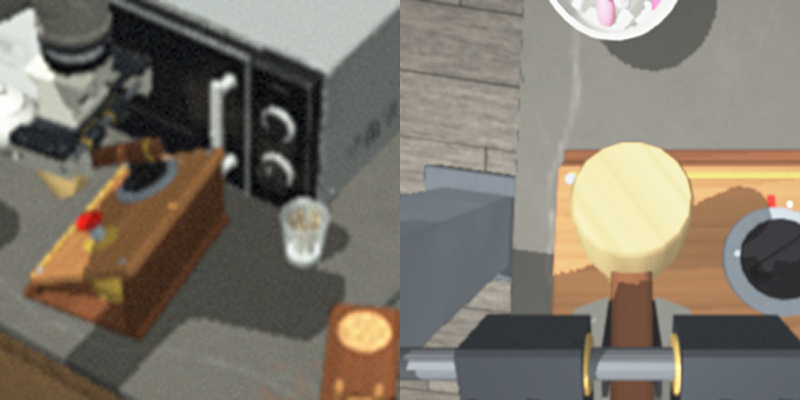

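The head is square over the cap. I'll correct the pose by a few millimetres, then strike.

Emit:
step_arm([
  {"translation": [6,0,2.7],"roll": 0},
  {"translation": [0,0,0],"roll": 0},
  {"translation": [0,0,0],"roll": 0},
  {"translation": [0,0,0],"roll": 0},
])

```text
time: 11.38
tool_pos: [0.4776, 0.241, 0.1942]
tool_rot: [-3.142, 0.0, 1.71]
contact_force: [0.2, 0.5, -1.7]
opening: 0.0177
grip_force: 60.0
```

Emit:
step_arm([
  {"translation": [-5,0,8.7],"roll": 0},
  {"translation": [-17.5,0,30.3],"roll": 0},
  {"translation": [-13,0,22.5],"roll": 0},
  {"translation": [0,0,0],"roll": 0},
])

```text
time: 11.72
tool_pos: [0.4842, 0.2041, 0.1317]
tool_rot: [3.138, -0.0, 1.708]
contact_force: [0.7, -0.1, 9.6]
opening: 0.0172
grip_force: 60.0
```

```bash
python3 - <<'E'
from h import *
st()
_,b=snap("wrist","w6")
_,a=snap("scene","s6")
cr=lambda im,x,y,w,h:cv2.resize(im[y:y+h,x:x+w],(400,int(400*h/w)),interpolation=cv2.INTER_CUBIC)
cv2.imwrite("pics/m3.png",np.hstack([cr(a,170,130,80,80),cr(b,80,0,300,300)]))
E
```

```text
{'time': 11.7167, 'qpos': [0.2531, 0.4376, 1.6618, -0.0001, 1.039, 0.1161], 'tool_pos': [0.4842, 0.2041, 0.1317], 'tool_rot': [3.1385, -0.0003, 1.7079], 'contact_force': [0.7242, -0.0652, 9.5909], 'opening': 0.0172, 'grip_force': 59.9968}
```

View pics/m3.png

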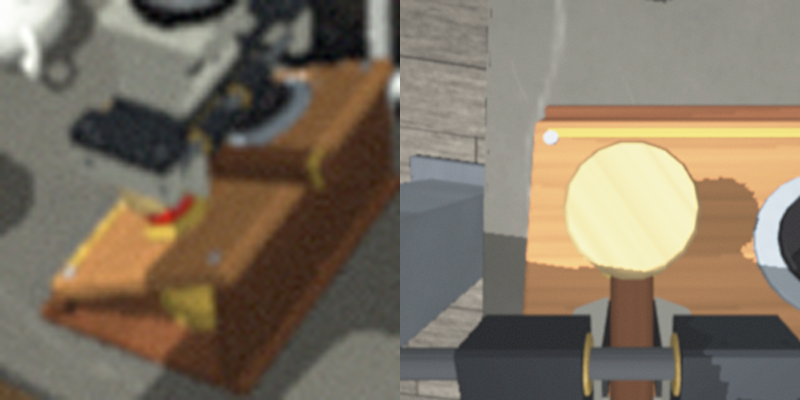

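The head is pressed on the cap and the cap looks nearly down at the panel. I'll check the mallet's angle now.

```bash
cat > tilt.py <<'E'
from h import *
from scipy.optimize import least_squares
def tilt(f,tcp,yaw,y0,y1):
    d=np.load(f"pics/{f}.npz");w=dict(camera_matrix=d["K"],world_from_camera=d["T"])
    g=np.array(tcp)+[0,0,.019]
    ex=np.array([np.cos(yaw),np.sin(yaw),0]);ey=np.array([np.sin(yaw),-np.cos(yaw),0]);ez=np.array([0,0,1.])
    def ell(th,dd):
        hy=-ex*np.cos(th)+ez*np.sin(th); hz=ez*np.cos(th)+ex*np.sin(th);o=g-hy*dd-hz*.036
        return proj(w,np.array([o+ey*.022*np.cos(t)+hy*.022*np.sin(t)+hz*.072 for t in np.linspace(0,6.2832,72)]))
    q=least_squares(lambda p:[ell(*p)[:,1].min()-y0,ell(*p)[:,1].max()-y1],[.5,.05]);e=ell(*q.x)
    th,dd=q.x;o=g-(-ex*np.cos(th)+ez*np.sin(th))*dd-(ez*np.cos(th)+ex*np.sin(th))*.036
    print(f,"tilt",np.degrees(th).round(1),"d",dd.round(4),"face",o.round(4),"u",e[:,0].min().round(1),e[:,0].max().round(1));return o
if __name__=="__main__":
    import fit
    for f,t,yw,a,b in (("w5",(.4796,.2345,.1982),1.7084,142,258),("w6",(.4842,.2041,.1317),1.7079,141,272)):
        o=tilt(f,t,yw,a*.75,b*.75)
        nn=fit.W([0,0,fit.p[2]],fit.n)[0];print("off panel along n",(o-fit.W(fit.p,[0,0,.085])[0])@nn)
E
python3 tilt.py
```

```text
w5 tilt 26.9 d 0.0505 face [0.4757 0.263  0.1622] u 208.2 299.2
off panel along n 0.08549449498929353
w6 tilt 16.7 d 0.0518 face [0.4788 0.243  0.1014] u 204.9 303.1
off panel along n 0.02268789151237079
```

The mallet pivoted about 10° in the grip at the bottom of the stroke. To make it square all the way, I'll retilt the mallet further on a free patch of counter and strike again.

Emit:
step_arm([
  {"translation": [10,0,-17.3],"roll": 0},
  {"translation": [15,0,-26],"roll": 0},
  {"translation": [15,0,-26],"roll": 0},
  {"translation": [0,0,-20],"roll": 0},
  {"translation": [-10,-2,-15],"roll": 0},
  {"translation": [-35,-8,0],"roll": 0},
  {"translation": [-40,-8,0],"roll": 0},
  {"translation": [-40,-8,0],"roll": 0},
  {"translation": [-40,-8,0],"roll": 0},
  {"translation": [-35,-6,0],"roll": 0},
  {"translation": [-20,0,0],"roll": 0},
  {"translation": [-5,0,0],"roll": 0},
  {"translation": [0,0,0],"roll": 0},
  {"translation": [0,0,0],"roll": 0},
])

```text
time: 12.98
tool_pos: [0.4685, 0.0172, 0.2367]
tool_rot: [-3.141, -0.001, 1.709]
contact_force: [0.3, 1.3, -2.4]
opening: 0.0174
grip_force: 60.0
```

```bash
python3 - <<'E'
from h import *
st()
_,b=snap("wrist","w7")
cr=lambda im,x,y,w,h:cv2.resize(im[y:y+h,x:x+w],(400,int(400*h/w)),interpolation=cv2.INTER_CUBIC)
cv2.imwrite("pics/m4.png",cr(b,80,0,300,300))
E
```

```text
{'time': 12.9833, 'qpos': [-0.1273, 0.2307, 1.6526, 0.0006, 1.2589, -0.2657], 'tool_pos': [0.4685, 0.0172, 0.2367], 'tool_rot': [-3.1412, -0.0007, 1.709], 'contact_force': [0.2655, 1.3149, -2.3717], 'opening': 0.0174, 'grip_force': 59.9947}
```

View pics/m4.png

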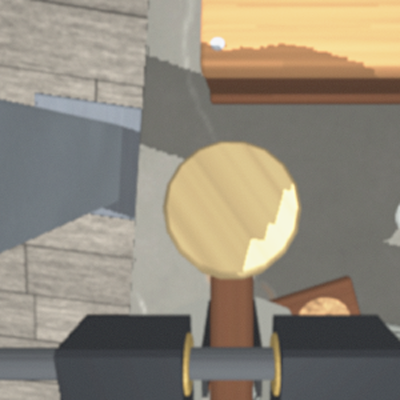

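Emit:
step_arm([
  {"translation": [0,0,15],"roll": 0},
  {"translation": [0,0,35],"roll": 0},
  {"translation": [0,0,40],"roll": 0},
  {"translation": [0,0,40],"roll": 0},
  {"translation": [0,0,35],"roll": 0},
  {"translation": [0,0,20],"roll": 0},
  {"translation": [0,0,10],"roll": 0},
  {"translation": [0,0,5],"roll": 0},
  {"translation": [0,0,0],"roll": 0},
  {"translation": [0,0,0],"roll": 0},
])

```text
time: 13.87
tool_pos: [0.4686, 0.0181, 0.0372]
tool_rot: [-3.141, -0.0, 1.712]
contact_force: [-0.5, 0.3, -2.3]
opening: 0.0176
grip_force: 60.0
```

Emit:
step_arm([
  {"translation": [0,0,0],"roll": 0},
  {"translation": [0,0,1],"roll": 0},
  {"translation": [0,0,1],"roll": 0},
  {"translation": [0,0,0],"roll": 0},
  {"translation": [3,0,-3],"roll": 0},
  {"translation": [3,0,-2.7],"roll": 0},
  {"translation": [3.2,0,-2.5],"roll": 0},
  {"translation": [3.2,0,-2.3],"roll": 0},
  {"translation": [3.2,0,-2.2],"roll": 0},
  {"translation": [3.2,0,-2.1],"roll": 0},
  {"translation": [3.3,0,-2],"roll": 0},
  {"translation": [3.3,0,-1.9],"roll": 0},
  {"translation": [0,0,0],"roll": 0},
  {"translation": [0,0,0],"roll": 0},
], grip_force=4)

```text
time: 15.03
tool_pos: [0.4651, 0.0424, 0.0539]
tool_rot: [3.141, -0.0, 1.71]
contact_force: [0.1, -0.1, 0.2]
opening: 0.0179
grip_force: 4.0
```

Emit:
step_arm([
  {"translation": [0,0,0],"roll": 0},
  {"translation": [0,0,0],"roll": 0},
  {"translation": [0,0,0],"roll": 0},
  {"translation": [0,0,-5],"roll": 0},
  {"translation": [0,0,-20],"roll": 0},
  {"translation": [0,0,-5],"roll": 0},
  {"translation": [0,0,0],"roll": 0},
], grip_force=60)

```text
time: 15.62
tool_pos: [0.4663, 0.0418, 0.085]
tool_rot: [3.138, 0.001, 1.71]
contact_force: [0.0, 0.8, -2.2]
opening: 0.0173
grip_force: 60.0
```

```bash
python3 - <<'E'
from h import *
st()
_,b=snap("wrist","w8",("mallet",))
cr=lambda im,x,y,w,h:cv2.resize(im[y:y+h,x:x+w],(400,int(400*h/w)),interpolation=cv2.INTER_CUBIC)
cv2.imwrite("pics/m5.png",cr(b,80,0,300,300))
E
```

```text
{'time': 15.6167, 'qpos': [-0.0743, 0.4143, 1.8685, -0.0003, 0.8553, -0.213], 'tool_pos': [0.4663, 0.0418, 0.085], 'tool_rot': [3.1382, 0.001, 1.7097], 'contact_force': [0.0206, 0.7822, -2.1917], 'opening': 0.0173, 'grip_force': 59.9993}
wrist mallet [([0.4642, 0.0901, 0.1009], 0.72)]
```

View pics/m5.png

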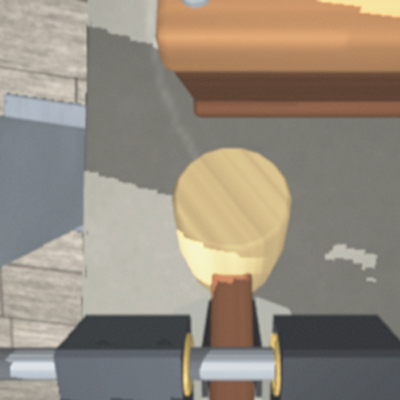

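The top disc now spans about y 148..248 in the crop, so the tilt is steeper. That was my tenth picture, so the rest is done from numbers.

```bash
python3 - <<'E'
from tilt import *
tilt("w8",(.4663,.0418,.085),1.7097,148*.75,248*.75)
tilt("w7",(.4685,.0172,.2367),1.709,141*.75,276*.75)
E
```

```text
w8 tilt 36.7 d 0.0495 face [0.4638 0.0598 0.0455] u 211.2 296.1
w7 tilt 13.5 d 0.0526 face [0.4626 0.0595 0.2084] u 203.3 304.0
```

Emit:
step_arm([
  {"translation": [0,0,-15],"roll": 0},
  {"translation": [0,0,-35],"roll": 0},
  {"translation": [0,0,-40],"roll": 0},
  {"translation": [0,0,-40],"roll": 0},
  {"translation": [10,2,-25],"roll": 0},
  {"translation": [30,6,-10],"roll": 0},
  {"translation": [40,8,0],"roll": 0},
  {"translation": [40,8,0],"roll": 0},
  {"translation": [40,8,0],"roll": 0},
  {"translation": [30,6,5],"roll": 0},
  {"translation": [12,2,20],"roll": 0},
  {"translation": [0,0,20],"roll": 0},
  {"translation": [0,0,4],"roll": 0},
  {"translation": [0,0,0],"roll": 0},
  {"translation": [0,0,0],"roll": 0},
  {"translation": [0,0,0],"roll": 0},
])

```text
time: 17.05
tool_pos: [0.4775, 0.2473, 0.2008]
tool_rot: [3.14, -0.0, 1.709]
contact_force: [-0.1, -0.4, -2.4]
opening: 0.0178
grip_force: 60.0
```

Emit:
step_arm([
  {"translation": [-5,0,8.7],"roll": 0},
  {"translation": [-17.5,0,30.3],"roll": 0},
  {"translation": [-12.5,0,21.6],"roll": 0},
  {"translation": [0,0,0],"roll": 0},
])

```text
time: 17.38
tool_pos: [0.4827, 0.2115, 0.1379]
tool_rot: [3.14, -0.001, 1.707]
contact_force: [1.2, 3.1, 6.2]
opening: 0.0177
grip_force: 60.0
```

```bash
python3 - <<'E'
from h import *
s=st()
c,b=snap("wrist","w9")
# segment pale disc top: rows along the disc's centre column
hsv=cv2.cvtColor(b,cv2.COLOR_BGR2HSV)
for u in (248,254,260):
    print(u,[tuple(int(x) for x in hsv[v,u]) for v in range(96,222,4)])
E
```

```text
{'time': 17.3833, 'qpos': [0.267, 0.4332, 1.6491, 0.001, 1.0571, 0.1306], 'tool_pos': [0.4827, 0.2115, 0.1379], 'tool_rot': [3.1396, -0.0012, 1.7067], 'contact_force': [1.2213, 3.1418, 6.219], 'opening': 0.0177, 'grip_force': 59.9882}
248 [(11, 128, 161), (13, 126, 192), (18, 114, 240), (27, 58, 246), (26, 59, 246), (27, 57, 246), (27, 56, 246), (26, 60, 246), (26, 62, 245), (26, 63, 245), (25, 68, 244), (25, 69, 244), (26, 62, 245), (26, 60, 246), (26, 60, 245), (27, 58, 246), (27, 56, 246), (26, 60, 246), (27, 62, 245), (26, 60, 246), (27, 56, 246), (27, 57, 246), (27, 55, 246), (26, 65, 245), (23, 86, 228), (21, 90, 217), (20, 92, 208), (19, 90, 153), (11, 121, 114), (11, 122, 115), (11, 120, 115), (11, 125, 114)]
254 [(11, 129, 162), (12, 126, 196), (18, 114, 240), (27, 55, 246), (28, 53, 246), (27, 57, 246), (27, 58, 246), (27, 56, 246), (27, 58, 246), (26, 59, 246), (26, 61, 245), (26, 63, 245), (25, 67, 244), (25, 68, 244), (26, 61, 245), (26, 61, 246), (26, 61, 246), (26, 60, 246), (26, 60, 246), (25, 61, 246), (26, 62, 245), (26, 60, 246), (27, 56, 246), (26, 62, 246), (23, 82, 232), (21, 87, 220), (20, 92, 216), (20, 91, 162), (12, 126, 115), (11, 121, 116), (11, 118, 115), (11, 121, 116)]
260 [(11, 130, 165), (13, 126, 196), (18, 114, 240), (26, 60, 246), (27, 55, 246), (28, 52, 246), (28, 53, 246), (27, 57, 246), (27, 56, 246), (27, 54, 246), (27, 58, 246), (26, 59, 246), (26, 60, 245), (26, 62, 245), (26, 66, 244), (25, 67, 244), (26, 61, 245), (26, 60, 246), (26, 60, 246), (27, 59, 246), (27, 58, 246), (26, 61, 246), (26, 61, 245), (25, 66, 245), (23, 86, 228), (20, 91, 215), (20, 93, 213), (19, 90, 168), (10, 120, 115), (10, 118, 115), (11, 121, 114), (10, 118, 115)]
```

```bash
python3 - <<'E'
from tilt import *
import fit
nn=fit.W([0,0,fit.p[2]],fit.n)[0]
for a,b in ((106,190),(105,191)):
    o=tilt("w9",(.4827,.2115,.1379),1.7067,a,b)
    r=o-fit.W(fit.p,[0,-.058,.085])[0];t=np.array([-.1406*.866,.99*.866,-.5]);print("off panel",r@nn,"downslope",r@t)
E
```

```text
w9 tilt 29.2 d 0.051 face [0.4791 0.2382 0.1006] u 209.0 298.3
off panel 0.019628800489070453 downslope 0.0027806577445671846
w9 tilt 27.5 d 0.0514 face [0.4788 0.2401 0.1012] u 208.4 298.9
off panel 0.021168729194397207 downslope 0.004179786525071968
```

Emit:
step_arm([
  {"translation": [-1.5,0,2.6],"roll": 0},
])

```text
time: 17.52
tool_pos: [0.4828, 0.212, 0.1385]
tool_rot: [3.138, -0.002, 1.708]
contact_force: [-1.1, 2.3, 6.4]
opening: 0.0177
grip_force: 60.0
```

Emit:
step_arm([
  {"translation": [10,0,-17.3],"roll": 0},
  {"translation": [17.5,0,-30.3],"roll": 0},
  {"translation": [17.5,0,-30.3],"roll": 0},
  {"translation": [0,0,-30],"roll": 0},
  {"translation": [-10,0,-15],"roll": 0},
  {"translation": [-35,0,0],"roll": 0},
  {"translation": [-40,0,0],"roll": 0},
  {"translation": [-40,0,0],"roll": 0},
  {"translation": [-40,0,0],"roll": 0},
  {"translation": [-40,0,0],"roll": 0},
  {"translation": [-35,0,0],"roll": 0},
  {"translation": [-20,0,0],"roll": 0},
  {"translation": [-10,0,0],"roll": 0},
  {"translation": [0,0,0],"roll": 0},
  {"translation": [0,0,0],"roll": 0},
])

```text
time: 18.77
tool_pos: [0.5128, -0.0109, 0.2598]
tool_rot: [3.141, -0.001, 1.709]
contact_force: [-1.1, -0.4, -2.6]
opening: 0.0177
grip_force: 60.0
```

```bash
python3 - <<'E'
from h import *
s=st()
c,b=snap("wrist","w10")
g=cv2.cvtColor(b,cv2.COLOR_BGR2HSV).astype(int)
for u in (248,256):
    print(u,[(v,)+tuple(int(x) for x in g[v,u]) for v in list(range(92,116,3))+list(range(170,222,3))])
E
```

```text
{'time': 18.7667, 'qpos': [-0.1712, 0.2951, 1.4989, 0.0006, 1.3475, -0.3094], 'tool_pos': [0.5128, -0.0109, 0.2598], 'tool_rot': [3.1413, -0.0006, 1.7088], 'contact_force': [-1.0542, -0.4342, -2.5737], 'opening': 0.0177, 'grip_force': 59.9878}
248 [(92, 30, 15, 116), (95, 35, 13, 115), (98, 26, 15, 116), (101, 30, 13, 116), (104, 26, 15, 116), (107, 20, 79, 188), (110, 20, 90, 208), (113, 20, 90, 208), (170, 29, 41, 247), (173, 28, 38, 247), (176, 22, 90, 224), (179, 21, 89, 209), (182, 20, 92, 208), (185, 20, 92, 206), (188, 20, 91, 205), (191, 20, 89, 191), (194, 20, 87, 181), (197, 21, 87, 178), (200, 20, 88, 177), (203, 21, 88, 176), (206, 13, 112, 134), (209, 11, 120, 127), (212, 11, 122, 128), (215, 12, 124, 127), (218, 12, 124, 125), (221, 11, 123, 126)]
256 [(92, 26, 15, 116), (95, 30, 16, 115), (98, 25, 13, 117), (101, 26, 18, 115), (104, 30, 16, 114), (107, 20, 81, 188), (110, 20, 91, 210), (113, 20, 92, 211), (170, 29, 41, 247), (173, 29, 41, 247), (176, 24, 73, 245), (179, 20, 89, 201), (182, 20, 91, 205), (185, 19, 90, 207), (188, 20, 91, 210), (191, 20, 89, 203), (194, 20, 89, 193), (197, 20, 88, 192), (200, 20, 88, 191), (203, 20, 89, 190), (206, 13, 114, 134), (209, 10, 122, 125), (212, 11, 122, 127), (215, 10, 118, 127), (218, 11, 124, 125), (221, 11, 120, 127)]
```

Emit:
step_arm([
  {"translation": [0,0,0],"roll": 0.06},
  {"translation": [0,0,0],"roll": 0.12},
  {"translation": [0,0,0],"roll": 0.12},
  {"translation": [0,0,0],"roll": 0.12},
  {"translation": [0,0,0],"roll": 0.12},
  {"translation": [0,0,0],"roll": 0.12},
  {"translation": [0,0,0],"roll": 0.12},
  {"translation": [0,0,0],"roll": 0.12},
  {"translation": [0,0,0],"roll": 0.12},
  {"translation": [0,0,0],"roll": 0.12},
  {"translation": [0,0,0],"roll": 0.089},
  {"translation": [1,11,0],"roll": 0},
  {"translation": [3,30,0],"roll": 0},
  {"translation": [4,35,0],"roll": 0},
  {"translation": [2.7,25,0],"roll": 0},
  {"translation": [0,0,20],"roll": 0},
  {"translation": [0,0,35],"roll": 0},
  {"translation": [0,0,35],"roll": 0},
  {"translation": [0,0,10],"roll": 0},
  {"translation": [0,0,0],"roll": 0},
])

```text
time: 20.48
tool_pos: [0.5676, -0.0949, 0.1565]
tool_rot: [-3.137, 0.005, 0.484]
contact_force: [0.0, 0.7, -2.1]
opening: 0.0174
grip_force: 60.0
```

```bash
python3 - <<'E'
from h import *
from tilt import tilt
tilt("w10",(.5128,-.0109,.2598),1.7088,106,190.5)
s=st()
c,b=snap("wrist","w11",("stand_pad",))
# stand outline check: project the expected stand corners & measured via colour
ex=np.array([np.cos(.48),np.sin(.48),0]);g0=np.array([.546,-.1078,0]);o=g0+ex*.0503
tgt=o-ex*.026+0
print("expected head axis at pad",o)
E
```

```text
w10 tilt 28.9 d 0.0509 face [0.5091 0.016  0.2227] u 208.8 298.5
{'time': 20.4833, 'qpos': [-0.2988, 0.4991, 1.4781, 0.0, 1.1712, 0.7883], 'tool_pos': [0.5676, -0.0949, 0.1565], 'tool_rot': [-3.1368, 0.0048, 0.4838], 'contact_force': [0.048, 0.707, -2.1407], 'opening': 0.0174, 'grip_force': 59.9876}
wrist stand_pad [([0.5412, -0.1329, 0.0091], 0.79), ([0.6134, -0.0742, 0.1815], 0.21)]
expected head axis at pad [ 0.59061584 -0.08457251  0.        ]
```

Emit:
step_arm([
  {"translation": [1,1,20],"roll": 0},
  {"translation": [0,0,30],"roll": 0},
  {"translation": [0,0,25],"roll": 0},
  {"translation": [0,0,13],"roll": 0},
  {"translation": [0,0,5],"roll": 0},
  {"translation": [0,0,0],"roll": 0},
  {"translation": [0,0,0],"roll": 0},
  {"translation": [0,0,0],"roll": 0},
])

```text
time: 21.25
tool_pos: [0.5721, -0.0967, 0.0687]
tool_rot: [3.139, -0.003, 0.481]
contact_force: [0.2, 0.2, -2.9]
opening: 0.0177
grip_force: 60.0
```

Emit:
step_arm([
  {"translation": [-2,-1.5,3.5],"roll": 0},
  {"translation": [0,0,3],"roll": 0},
  {"translation": [0,0,0],"roll": 0},
  {"translation": [0,0,0],"roll": 0},
  {"translation": [0,0,0],"roll": 0},
])

```text
time: 21.67
tool_pos: [0.5684, -0.0961, 0.0605]
tool_rot: [3.141, -0.001, 0.481]
contact_force: [-1.6, -1.7, 3.3]
opening: 0.0176
grip_force: 60.0
```

Emit:
step_arm([
  {"translation": [0,0,0],"roll": 0},
  {"translation": [0,0,0],"roll": 0},
  {"translation": [-4,0,3.3],"roll": 0},
  {"translation": [-4,0,3.3],"roll": 0},
  {"translation": [-3.4,0,3.6],"roll": 0},
  {"translation": [-3.4,0,3.6],"roll": 0},
  {"translation": [-3,0,4],"roll": 0},
  {"translation": [-3,0,4],"roll": 0},
  {"translation": [-2.4,0,4.3],"roll": 0},
  {"translation": [-2.4,0,4.3],"roll": 0},
  {"translation": [0,0,0],"roll": 0},
  {"translation": [0,0,0],"roll": 0},
  {"translation": [0,0,0],"roll": 0},
], grip_force=4)

```text
time: 22.75
tool_pos: [0.5453, -0.1074, 0.0293]
tool_rot: [-3.141, 0.0, 0.481]
contact_force: [-0.5, 0.8, -1.5]
opening: 0.0181
grip_force: 4.0
```

```bash
python3 - <<'E'
from h import *
s=st()
c,b=snap("wrist","w12")
g=cv2.cvtColor(b,cv2.COLOR_BGR2HSV).astype(int)
for u in (250,):
    print(u,[(v,)+tuple(int(x) for x in g[v,u]) for v in list(range(60,124,3))+list(range(176,230,3))])
print([(u,)+tuple(int(x) for x in g[140,u]) for u in list(range(190,220,3))+list(range(290,322,3))])
E
```

```text
{'time': 22.75, 'qpos': [-0.3326, 0.6258, 1.667, 0.0004, 0.8493, 0.7571], 'tool_pos': [0.5453, -0.1074, 0.0293], 'tool_rot': [-3.1411, 0.0001, 0.4809], 'contact_force': [-0.5222, 0.7538, -1.5159], 'opening': 0.0181, 'grip_force': 4.0}
250 [(60, 18, 18, 168), (63, 22, 17, 168), (66, 20, 18, 168), (69, 19, 17, 168), (72, 20, 18, 171), (75, 23, 17, 138), (78, 30, 14, 109), (81, 10, 104, 125), (84, 10, 127, 173), (87, 10, 131, 201), (90, 10, 129, 203), (93, 11, 131, 203), (96, 11, 128, 152), (99, 11, 125, 131), (102, 13, 115, 166), (105, 17, 103, 227), (108, 16, 105, 224), (111, 16, 106, 222), (114, 16, 106, 222), (117, 16, 105, 225), (120, 18, 94, 165), (123, 20, 86, 149), (176, 20, 90, 210), (179, 20, 90, 207), (182, 20, 89, 204), (185, 20, 90, 205), (188, 21, 90, 210), (191, 20, 88, 214), (194, 21, 91, 214), (197, 20, 91, 213), (200, 20, 92, 213), (203, 21, 89, 214), (206, 21, 91, 214), (209, 21, 90, 215), (212, 20, 92, 213), (215, 20, 91, 210), (218, 20, 90, 210), (221, 20, 91, 210), (224, 20, 91, 214), (227, 20, 92, 214)]
[(190, 11, 121, 118), (193, 10, 124, 127), (196, 10, 125, 126), (199, 10, 119, 124), (202, 11, 121, 122), (205, 11, 120, 123), (208, 15, 110, 211), (211, 15, 106, 209), (214, 20, 87, 141), (217, 20, 85, 144), (290, 20, 89, 171), (293, 18, 92, 174), (296, 16, 108, 218), (299, 17, 102, 228), (302, 14, 113, 190), (305, 10, 126, 142), (308, 11, 123, 139), (311, 10, 120, 132), (314, 11, 122, 128), (317, 10, 122, 127), (320, 10, 124, 123)]
```

Emit:
step_arm([
  {"translation": [0,0,0],"roll": 0},
  {"translation": [0,0,0],"roll": 0},
  {"translation": [0,0,0],"roll": 0},
  {"translation": [0,0,0],"roll": 0},
  {"translation": [0,0,0],"roll": 0},
  {"translation": [0,0,0],"roll": 0},
  {"translation": [0,0,-10],"roll": 0},
  {"translation": [0,0,-25],"roll": 0},
  {"translation": [0,0,-40],"roll": 0},
  {"translation": [0,0,-40],"roll": 0},
  {"translation": [0,0,-30],"roll": 0},
  {"translation": [0,0,-10],"roll": 0},
  {"translation": [0,0,0],"roll": 0},
  {"translation": [0,0,0],"roll": 0},
  {"translation": [0,0,0],"roll": 0},
], fingers=1)

```text
time: 24.05
tool_pos: [0.5443, -0.1074, 0.1829]
tool_rot: [-3.139, 0.002, 0.481]
contact_force: [-0.5, -0.5, -1.1]
opening: 0.0918
grip_force: 0.0
```

```bash
python3 - <<'E'
from h import *
s=st()
c,b=snap("wrist","w13",("mallet","stand_pad"))
d=np.load("pics/w2.npz");c0=dict(camera_matrix=d["K"],world_from_camera=d["T"])
# warp the before picture (w2) onto the current view for the plane z=.085 (head top) and compare by template match; same for handle z=.06
for z,P in ((.085,[(.5906,-.0846)]),(.06,[(.505,-.130)]),(.012,[(.535,-.113)])):
    gx=np.array([(P[0][0]+i*.02,P[0][1]+j*.02,z) for i in(-1,1) for j in(-1,1)])
    H=cv2.getPerspectiveTransform(proj(c0,gx).astype(np.float32),proj(c,gx).astype(np.float32))
    w=cv2.warpPerspective(d["a"],H,(512,384));q=proj(c,[(*P[0],z)])[0].astype(int);r={.085:34,.06:22,.012:90}[z]
    t=w[max(q[1]-r,0):q[1]+r,q[0]-r:q[0]+r];m=cv2.matchTemplate(b[:250],t[:max(1,min(2*r,250-max(q[1]-r,0)))],cv2.TM_CCOEFF_NORMED)
    _,v,_,l=cv2.minMaxLoc(m);print(z,q,"shift px",l[0]-(q[0]-r),l[1]-max(q[1]-r,0),"score",round(v,3))
E
```

```text
{'time': 24.05, 'qpos': [-0.3329, 0.4356, 1.506, 0.0, 1.2032, 0.7571], 'tool_pos': [0.5443, -0.1074, 0.1829], 'tool_rot': [-3.1393, 0.0021, 0.4807], 'contact_force': [-0.5202, -0.4547, -1.1491], 'opening': 0.0918, 'grip_force': 0.0}
wrist mallet [([0.5776, -0.0966, 0.0807], 0.86)]
wrist stand_pad [([0.5389, -0.1123, 0.0125], 0.57)]
0.085 [254 141] shift px 0 3 score 0.926
0.06 [255 225] shift px 0 0 score 0.984
0.012 [254 184] shift px 0 0 score 0.962
```

The mallet is back on its stand within about 2 mm. Next is the dial: fingers closed, pushing the uphill half of the bar away from the robot.

Emit:
step_arm([
  {"translation": [0,0,-20],"roll": 0},
  {"translation": [0,0,-30],"roll": 0},
  {"translation": [0,0,-20],"roll": -0.06},
  {"translation": [0,0,0],"roll": -0.12},
  {"translation": [0,0,0],"roll": -0.12},
  {"translation": [0,0,0],"roll": -0.12},
  {"translation": [0,0,0],"roll": -0.12},
  {"translation": [0,0,0],"roll": -0.12},
  {"translation": [0,0,0],"roll": -0.12},
  {"translation": [0,0,0],"roll": -0.12},
  {"translation": [0,0,0],"roll": -0.12},
  {"translation": [0,0,0],"roll": -0.12},
  {"translation": [0,0,0],"roll": -0.092},
  {"translation": [20,3,0],"roll": 0},
  {"translation": [35,5,0],"roll": 0},
  {"translation": [40,5,0],"roll": 0},
  {"translation": [40,5,0],"roll": 0},
  {"translation": [15,2,0],"roll": 0},
  {"translation": [0,0,0],"roll": 0},
  {"translation": [0,0,0],"roll": 0},
], fingers=0, grip_force=10)

```text
time: 25.87
tool_pos: [0.5436, 0.0442, 0.2536]
tool_rot: [-3.14, 0.0, 1.715]
contact_force: [-0.2, -0.2, 0.2]
opening: 0.0002
grip_force: 0.0
```

```bash
cat > dial.py <<'E'
from fit import *
def dial(f):
    """white pixels on the dial bar top plane (44 mm off the panel) -> pointer angle"""
    d=np.load(f"pics/{f}.npz");c=dict(camera_matrix=d["K"],world_from_camera=d["T"])
    S=np.array([[a,b] for b in np.linspace(-.045,.045,181) for a in np.linspace(-.045,.045,181)])  # a downhill, b +y
    X=np.array([0,.058,.085])+.044*n+S[:,:1]*[-.866,0,-.5]+S[:,1:]*[0,1,0]
    uv=proj(c,W(p,X)).astype(np.float32).reshape(181,181,2)
    return cv2.remap(d["a"],uv,None,cv2.INTER_LINEAR)
def angle(f):
    im=dial(f);h=cv2.cvtColor(im,cv2.COLOR_BGR2HSV);dark=(h[...,2]<60).astype(np.uint8)
    g=np.linspace(-45,45,181);A,B=np.meshgrid(g,g)
    ins=(np.hypot(A,B)<30)
    w=ins&(h[...,1]<60)&(h[...,2]>140)
    if w.sum()<5: print(f,"no white");return
    lab,L,stt,_=cv2.connectedComponentsWithStats(w.astype(np.uint8))
    for i in range(1,lab):
        if stt[i,4]>15:
            m=L==i;a,b=A[m],B[m];v=cv2.fitLine(np.c_[a,b].astype(np.float32),cv2.DIST_L2,0,.01,.01).ravel()
            print(f,"area",stt[i,4],"centre down,y",a.mean().round(1),b.mean().round(1),"ang of centre",np.arctan2(b.mean(),a.mean()).round(2),"line ang",np.arctan2(v[1],v[0]).round(2))
E
python3 - <<'E'
from h import *
st();snap("wrist","w14",("red_cap","dial_grip"))
from dial import *
angle("w4");angle("w14")
E
```

```text
{'time': 25.8667, 'qpos': [-0.0591, 0.3615, 1.4195, -0.0005, 1.3622, -0.2032], 'tool_pos': [0.5436, 0.0442, 0.2536], 'tool_rot': [-3.14, 0.0001, 1.7149], 'contact_force': [-0.2271, -0.1571, 0.2131], 'opening': 0.0002, 'grip_force': 0.0}
wrist red_cap []
wrist dial_grip [([0.59, 0.2298, 0.1045], 0.91)]
w4 area 725 centre down,y 6.8 -16.0 ang of centre -1.17 line ang 1.35
w4 area 464 centre down,y 11.6 13.9 ang of centre 0.88 line ang 1.0
w4 area 375 centre down,y -15.3 20.2 ang of centre 2.22 line ang 0.05
w14 no white
```

Emit:
step_arm([
  {"translation": [20,2,0],"roll": 0},
  {"translation": [40,5,0],"roll": 0},
  {"translation": [40,5,0],"roll": 0},
  {"translation": [40,5,0],"roll": 0},
  {"translation": [35,4,0],"roll": 0},
  {"translation": [13,0,0],"roll": 0},
  {"translation": [0,0,20],"roll": 0},
  {"translation": [0,0,30],"roll": 0},
  {"translation": [0,0,20],"roll": 0},
  {"translation": [0,0,0],"roll": 0},
  {"translation": [0,0,0],"roll": 0},
  {"translation": [0,0,0],"roll": 0},
])

```text
time: 27.02
tool_pos: [0.5392, 0.2319, 0.186]
tool_rot: [3.139, -0.0, 1.711]
contact_force: [0.1, -1.1, 0.3]
opening: 0.0005
grip_force: 0.0
```

```bash
python3 - <<'E'
from h import *
st();snap("wrist","w15",("red_cap","dial_grip"))
from dial import *
angle("w15")
E
```

```text
{'time': 27.0167, 'qpos': [0.2758, 0.487, 1.4115, -0.0002, 1.241, 0.1352], 'tool_pos': [0.5392, 0.2319, 0.186], 'tool_rot': [3.1395, -0.0001, 1.7114], 'contact_force': [0.1119, -1.0926, 0.3183], 'opening': 0.0005, 'grip_force': 0.0}
wrist red_cap [([0.4781, 0.2476, 0.1201], 0.7)]
wrist dial_grip [([0.5908, 0.2591, 0.1043], 0.64)]
w15 area 1280 centre down,y 22.5 -2.8 ang of centre -0.12 line ang 1.53
w15 area 426 centre down,y 10.5 13.8 ang of centre 0.92 line ang 1.0
w15 area 843 centre down,y -8.4 22.9 ang of centre 1.92 line ang 0.21
w15 area 30 centre down,y 5.6 28.5 ang of centre 1.38 line ang -0.22
```

Emit:
step_arm([
  {"translation": [1,0,15],"roll": 0},
  {"translation": [1,0,25],"roll": 0},
  {"translation": [0,0,20],"roll": 0},
  {"translation": [0,0,12],"roll": 0},
  {"translation": [0,0,0],"roll": 0},
  {"translation": [0,0,0],"roll": 0},
  {"translation": [0,0,0],"roll": 0},
])

```text
time: 27.75
tool_pos: [0.5388, 0.2349, 0.1141]
tool_rot: [3.139, -0.0, 1.713]
contact_force: [-0.3, -0.5, 1.0]
opening: 0.0003
grip_force: 0.0
```

Emit:
step_arm([
  {"translation": [0,4,0],"roll": 0},
  {"translation": [0,4,0],"roll": 0},
  {"translation": [0,4,0],"roll": 0},
  {"translation": [0,4,0],"roll": 0},
  {"translation": [0,4,0],"roll": 0},
  {"translation": [0,0,0],"roll": 0},
])

```text
time: 28.25
tool_pos: [0.553, 0.2369, 0.1133]
tool_rot: [-3.13, 0.001, 1.714]
contact_force: [-21.9, -4.9, 17.0]
opening: 0.0005
grip_force: 12.0
```

```bash
python3 - <<'E'
from h import *
st();snap("wrist","w16")
from dial import *
angle("w16")
E
```

```text
{'time': 28.25, 'qpos': [0.277, 0.5909, 1.4453, 0.0007, 1.117, 0.1338], 'tool_pos': [0.553, 0.2369, 0.1133], 'tool_rot': [-3.13, 0.0009, 1.7137], 'contact_force': [-21.8619, -4.9375, 17.0487], 'opening': 0.0005, 'grip_force': 12.0072}
w16 area 929 centre down,y 24.1 -0.9 ang of centre -0.04 line ang -1.53
w16 area 337 centre down,y 10.5 13.4 ang of centre 0.91 line ang 0.98
w16 area 931 centre down,y -9.0 21.3 ang of centre 1.97 line ang 0.22
w16 area 42 centre down,y 9.8 26.9 ang of centre 1.22 line ang -0.4
w16 area 17 centre down,y -1.7 29.0 ang of centre 1.63 line ang -0.08
```

The push was end-on to the bar and jammed, with the dial still at about 1.0. I'll back off and push the bar's lower face uphill instead, following its arc.

Emit:
step_arm([
  {"translation": [0,-10,0],"roll": 0},
  {"translation": [0,-10,0],"roll": 0},
  {"translation": [0,0,-20],"roll": 0},
  {"translation": [0,0,-16],"roll": 0},
  {"translation": [18,0,0],"roll": 0},
  {"translation": [16,0,0],"roll": 0},
  {"translation": [0,11,0],"roll": 0},
  {"translation": [0,10,0],"roll": 0},
  {"translation": [0,0,0],"roll": 0},
  {"translation": [0,0,0],"roll": 0},
])

```text
time: 29.13
tool_pos: [0.5541, 0.2712, 0.1484]
tool_rot: [-3.142, 0.0, 1.713]
contact_force: [0.3, 0.5, 0.8]
opening: 0.0006
grip_force: 0.0
```

```bash
python3 - <<'E'
from h import *
st();snap("wrist","w17")
from dial import *
angle("w17")
E
```

```text
{'time': 29.1333, 'qpos': [0.3311, 0.5752, 1.3673, -0.0001, 1.1992, 0.1894], 'tool_pos': [0.5541, 0.2712, 0.1484], 'tool_rot': [-3.1415, 0.0001, 1.7126], 'contact_force': [0.3202, 0.5436, 0.8155], 'opening': 0.0006, 'grip_force': 0.0}
w17 area 259 centre down,y 4.8 -23.8 ang of centre -1.37 line ang -1.38
w17 area 471 centre down,y 26.2 5.2 ang of centre 0.2 line ang -1.38
w17 area 266 centre down,y 10.3 13.2 ang of centre 0.91 line ang 0.98
w17 area 226 centre down,y 5.6 26.2 ang of centre 1.36 line ang -0.27
```

Emit:
step_arm([
  {"translation": [0,0,20],"roll": 0},
  {"translation": [1,0,15],"roll": 0},
  {"translation": [0,0,10],"roll": 0},
  {"translation": [0,0,0],"roll": 0},
  {"translation": [0,0,0],"roll": 0},
])

```text
time: 29.6
tool_pos: [0.5534, 0.2721, 0.1034]
tool_rot: [-3.141, 0.0, 1.713]
contact_force: [0.1, 0.5, -0.8]
opening: 0.0001
grip_force: 0.0
```

Emit:
step_arm([
  {"translation": [-4.3,0,-2.5],"roll": 0},
  {"translation": [-4.3,0,-2.5],"roll": 0},
  {"translation": [-1.9,0.8,-1],"roll": 0},
  {"translation": [-1.9,0.8,-1],"roll": 0},
  {"translation": [-1.7,1.2,-1],"roll": 0},
  {"translation": [-1.7,1.3,-1],"roll": 0},
  {"translation": [0,0,0],"roll": 0},
  {"translation": [0,0,0],"roll": 0},
])

```text
time: 30.27
tool_pos: [0.5601, 0.2569, 0.1127]
tool_rot: [3.141, 0.0, 1.713]
contact_force: [-1.2, 0.8, 1.2]
opening: 0.0005
grip_force: 0.7
```

```bash
python3 - <<'E'
from h import *
st();snap("wrist","w18")
from dial import *
angle("w18")
E
```

```text
{'time': 30.2667, 'qpos': [0.306, 0.6098, 1.4112, -0.0005, 1.1203, 0.1643], 'tool_pos': [0.5601, 0.2569, 0.1127], 'tool_rot': [3.1413, 0.0004, 1.7127], 'contact_force': [-1.1788, 0.7792, 1.2067], 'opening': 0.0005, 'grip_force': 0.7032}
w18 area 215 centre down,y 6.4 -23.9 ang of centre -1.31 line ang -1.43
w18 area 259 centre down,y 27.3 -5.0 ang of centre -0.18 line ang 1.41
w18 area 274 centre down,y 16.7 7.4 ang of centre 0.42 line ang 0.45
w18 area 797 centre down,y 8.5 23.3 ang of centre 1.22 line ang -0.32
```

The dial is turning and is now at about 0.45. I'll carry on to the stop.

Emit:
step_arm([
  {"translation": [-1.4,2,-0.8],"roll": 0},
  {"translation": [-1.4,2,-0.8],"roll": 0},
  {"translation": [-1,2,-0.6],"roll": 0},
  {"translation": [-0.7,2,-0.4],"roll": 0},
  {"translation": [0,0,0],"roll": 0},
  {"translation": [0,0,0],"roll": 0},
])

```text
time: 30.82
tool_pos: [0.5689, 0.2536, 0.1151]
tool_rot: [3.141, 0.0, 1.713]
contact_force: [-0.9, -0.5, 0.1]
opening: 0.0004
grip_force: 0.5
```

```bash
python3 - <<'E'
from h import *
st();snap("wrist","w19")
from dial import *
angle("w19")
E
```

```text
{'time': 30.8167, 'qpos': [0.2966, 0.6184, 1.3876, -0.0006, 1.1351, 0.1551], 'tool_pos': [0.5689, 0.2536, 0.1151], 'tool_rot': [3.141, 0.0004, 1.7126], 'contact_force': [-0.9448, -0.5459, 0.1315], 'opening': 0.0004, 'grip_force': 0.5053}
w19 area 74 centre down,y 0.4 -28.7 ang of centre -1.56 line ang -0.02
w19 area 171 centre down,y 24.7 -13.9 ang of centre -0.51 line ang 1.08
w19 area 260 centre down,y 1.2 -16.6 ang of centre -1.5 line ang -1.51
w19 area 307 centre down,y 18.3 -0.0 ang of centre -0.0 line ang 0.02
w19 area 986 centre down,y 14.1 20.4 ang of centre 0.97 line ang -0.6
```

Emit:
step_arm([
  {"translation": [0,1,0],"roll": 0},
  {"translation": [0,1,0],"roll": 0},
  {"translation": [0,0,0],"roll": 0},
  {"translation": [0,0,0],"roll": 0},
])

```text
time: 31.2
tool_pos: [0.5695, 0.2537, 0.1151]
tool_rot: [-3.139, 0.001, 1.713]
contact_force: [-5.4, -1.5, 3.4]
opening: 0.0006
grip_force: 3.2
```

Emit:
step_arm([
  {"translation": [0,1,0],"roll": 0},
  {"translation": [0,0,0],"roll": 0},
  {"translation": [0,0,0],"roll": 0},
])

```text
time: 31.45
tool_pos: [0.5696, 0.2537, 0.115]
tool_rot: [-3.137, 0.001, 1.713]
contact_force: [-8.5, -2.4, 5.7]
opening: 0.0006
grip_force: 4.8
```

The force rises without motion, so the dial is on its stop. I'll retreat and verify.

Emit:
step_arm([
  {"translation": [0,-6,0],"roll": 0},
  {"translation": [0,-9,0],"roll": 0},
  {"translation": [0,0,-20],"roll": 0},
  {"translation": [0,0,-35],"roll": 0},
  {"translation": [0,0,-35],"roll": 0},
  {"translation": [-20,0,-20],"roll": 0},
  {"translation": [-40,0,0],"roll": 0},
  {"translation": [-20,0,0],"roll": 0},
  {"translation": [0,0,0],"roll": 0},
  {"translation": [0,0,0],"roll": 0},
  {"translation": [0,0,0],"roll": 0},
])

```text
time: 32.37
tool_pos: [0.568, 0.1735, 0.225]
tool_rot: [3.141, -0.0, 1.713]
contact_force: [0.5, 0.5, 0.2]
opening: 0.0003
grip_force: 0.0
```

```bash
python3 - <<'E'
from h import *
st();snap("wrist","w20",("dial_grip","red_cap"))
from dial import *
angle("w20");angle("w19")
for c in ("scene","side"):
    read_camera(c)
    for nme in ("mallet","red_cap","mug","sweets","glass"): print(c,nme,[(np.round(d["at"],3).tolist(),round(d["confidence"],2)) for d in search_frame(c,nme)][:2])
E
```

```text
{'time': 32.3667, 'qpos': [0.1672, 0.4706, 1.3279, 0.0004, 1.3427, 0.0253], 'tool_pos': [0.568, 0.1735, 0.225], 'tool_rot': [3.1412, -0.0004, 1.7126], 'contact_force': [0.5286, 0.5294, 0.1985], 'opening': 0.0003, 'grip_force': 0.0}
wrist dial_grip [([0.5866, 0.253, 0.1054], 0.98)]
wrist red_cap [([0.4776, 0.244, 0.1178], 0.95), ([0.5912, 0.2507, 0.1058], 0.35)]
w20 area 771 centre down,y 10.5 -20.5 ang of centre -1.1 line ang 0.91
w20 area 422 centre down,y 18.0 -0.0 ang of centre -0.0 line ang 0.0
w20 area 1180 centre down,y 3.0 19.8 ang of centre 1.42 line ang -0.56
w19 area 74 centre down,y 0.4 -28.7 ang of centre -1.56 line ang -0.02
w19 area 171 centre down,y 24.7 -13.9 ang of centre -0.51 line ang 1.08
w19 area 260 centre down,y 1.2 -16.6 ang of centre -1.5 line ang -1.51
w19 area 307 centre down,y 18.3 -0.0 ang of centre -0.0 line ang 0.02
w19 area 986 centre down,y 14.1 20.4 ang of centre 0.97 line ang -0.6
scene mallet [([0.564, -0.104, 0.057], 0.75)]
scene red_cap []
scene mug [([0.417, -0.427, 0.051], 0.81), ([0.627, -0.322, 0.056], 0.65)]
scene sweets [([0.447, 0.447, 0.038], 0.7)]
scene glass [([0.662, 0.048, 0.054], 0.58)]
side mallet [([0.564, -0.111, 0.059], 0.92)]
side red_cap [([0.475, 0.224, 0.116], 0.4)]
side mug [([0.4, -0.425, 0.051], 0.69), ([0.542, 0.162, 0.073], 0.69)]
side sweets [([0.435, 0.45, 0.035], 0.87), ([0.597, 0.233, 0.112], 0.66)]
side glass [([0.664, 0.032, 0.055], 0.86)]
```

The dial reads 0.00, the mallet is on its stand, the bystanders haven't moved and the arm is clear.

```bash
python3 -c "
from cell import *
print(hand_in())"
```

```text
the job is handed in; nothing more can be done
None
```

The job is handed in at about 33 s: the peg was struck twice because the mallet pivoted about 10° in the grip on the first stroke; the second held within about 7° of the peg's axis and took it about 16 of its 20 mm down. The mallet is back on its stand within about 2 mm, the dial is on its zero stop, and the mugs, bowl and glass were not moved.

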